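# Draw the drill-bit case from its sleeve and hang it up

### The job

Take the black drill-bit case by its handle and draw it straight up out of its sheet-steel sleeve, then stand it upright on the clear bench and let go. Then take it again by one end of its body, so that the handle is free, and hang it by its handle on the hook of the stand, level and at rest. Leave the pin tin, the wood offcut and the sanding block where they are.

Things in the scene. Friction and masses are not known exactly. Their poses are not given: they have to be found in the camera images.
- case: Rigid closed black case 34 (x) by 190 (y) by 56 mm (z), 0.25 kg, metal handle fixed upright on the middle of its top. Origin: centre of underside; y along its length, z up; ends alike. Starts in the sleeve, its top 3 mm below the rim (only the handle can be grasped), sliding freely, 1.5 mm play a side. Ends can be taken from above across the 34 mm, e.g. 80 mm from the middle.
- handle (a point): Centre of the grip bar of the case's handle, 101 mm above the case's underside; axes as the case. The bar is 52 mm long (y), 10 mm thick (x), 10 mm high, on two legs 8 mm wide at its ends. The opening below it, seen along x, is 36 mm wide (y) and 40 mm high, from the case's top to the bar's underside.
- sleeve: Grey sheet-steel sleeve fixed to the bench, open at the top: inside 37 (x) by 193 mm (y), walls 3 mm, 63 mm high, floor 4 mm above the bench, a screwed foot tab 24 mm long at each end. Origin: centre of its underside; y along its length.
- hook_stand: Dark steel stand, fixed. Base plate 120 x 90 x 8 mm (x -85 to 35 mm), round post 16 mm thick, 220 mm high. A round hook arm 10 mm thick points level from the post along the stand's own -x (roughly to the robot), centre line 200 mm above the bench; after 72 mm it turns up into a tip ending 85 mm from the post axis, top 219 mm above the bench. Origin: post axis at bench level.
- hook_seat (a point): Middle of the upper side of the hook arm, 205 mm above the bench, 45 mm before the post axis (stand's -x); axes as the stand. The bar of the handle is to lie across the arm here, i.e. the case's y along the stand's y. Let go, a hung case rocks for a second or two before it is still.
- clear_spot (a point): Centre, on the bench top (z = 0), of a patch kept clear, 100 (x) by 250 mm (y), long enough for the case to stand with its length along world y.
- pin_tin: Bystander: open round tin, 67 mm across, 46 mm high, loose, behind the middle of the bench. Origin: centre of its underside.
- offcut_a: Bystander: flat wood offcut 34 by 88 by 19 mm, loose, lying between the sleeve and the stand beyond the clear patch. Origin: centre of its underside.
- sanding_block: Bystander: brown cork sanding block 61 by 100 by 34 mm, loose, on the right of the bench. Origin: centre of its underside.

How it is judged:
By the outcome, as a careful person would: the job done as asked, in the order asked, and still so for the second after the job is handed in, with the robot touching nothing.
It also fails if it takes over 72 s, if anything falls off the work surface, if the arm or the gripper's body presses on something with over 40 N, if the wrist force passes 120 N, or if a joint passes its speed limit or range.

### The arm

A 7-joint arm with a two-finger parallel gripper is mounted at the origin on a cart in front of the work surface, level with it; the furniture and walls round the work are solid. World frame = base frame: x ahead of the robot, y to its left, z up, the work surface at z = 0. Lengths are in m, angles in rad, forces in N, time in s.
With the tool pointing down it reaches from about 0.4 to 0.85 m from the base axis. Payload 10.4 kg.
Tool frame: the origin (TCP) lies midway between the tips of the shut fingers; the grasp point (between the pads) lies 19 mm behind it (manip.hold_point_z is the distance from the TCP to the grasp point, in m); z points along the fingers, y is the line along which they close (so a half turn about z gives the same grasp; the last joint's range is limited). The gripper opens to 85 mm and grips with 20 to 120 N. Pads are 22 mm wide; open, the fingers measure 114 mm over their backs; the gripper's body (76 mm by 85 mm) begins 54 mm behind the grasp point. The pads swing forward as they close: fully open they stand 13 mm farther back than shut.
Start: joints at [1.3, 0.332, -0.065, 1.46, 0.022, 1.35, -0.088], TCP at [0.153, -0.606, 0.231] pointing down, gripper open.
Joint ranges: [-2.6, 2.6], [-0.5, 2.12], [-1.47, 1.34], [0.16, 2.42], [-1.27, 4.41], [0.06, 2.06], [-2.6, 2.6]. Speed limits (rad/s): [2.22, 2.22, 2.79, 2.79, 3.14, 3.14, 3.14].

### API

Orientations are given as a unit quaternion [x, y, z, w].
In Python, from workcell import manip, eyes, job gives the robot as it stands.
- The arm moves only by the shell command python3 -m crank 'ROWS' [FORCE]. ROWS is JSON, a list that holds one entry, the list of rows, each a list of 7 numbers: the finger opening in cm, from 0 to 8.54, then the shift along the world's x, y, z in cm, then the turn, a rotation vector about the world's x, y, z in degrees. In form: [[[hand, x, y, z, ax, ay, az], ...]]. A call has 1 to 20 rows; each row shifts and turns the commanded pose from where the row before left it; what a row does not reach is not made up. A row lasts 1/8 s, in which the tool goes at most 62.5 mm and 10.7 degrees, less where a joint would pass 70% of its speed; a pose out of reach is approached as far as the arm can. A call with a gripper value outside its range is refused whole. The fingers move at their own pace and stop on an object; FORCE is the grip in N (left out, the last holds). Time passes only in rows, so rows that do not move let the fingers close. It gives the time, the measured TCP pose, the force, the opening and the grip force at its end, in the units of the state.
- manip.get_obs(): the state, without advancing time (a new reading comes with each control period).
- eyes.camera(name): name is "side" or "top"; returns (picture, depth): 400x640x3 uint8, red, green, blue; 400x640 float32, m along the optical axis (not along the pixel's ray), 0 where there is no reading.
- eyes.camera_params(name): a dict with "fx", "fy", "cx", "cy" (pixels), "world_from_camera" (4x4, takes a point from camera to world coordinates). Camera axes: x right, y down, z forward; pixel columns grow to the right and rows downward; lengths in m; the calibration is good to about 2 mm. A picture is of the moment at which its call begins. camera_params takes no time and is no camera call.
- job.hand_in(): hands the job in; it is judged then, once.
The state is a dict: "clock": time; "joint_pos": joint angles; "joint_velocities": joint speeds; "tau": joint torques, N m; "position": TCP position; "ee_rot": TCP orientation; "ft_force": force on the tool from outside, world axes, zero at the start; "torque": the same for the moment, N m; "grip_width": opening from 0.0 (shut) to 1.0 (fully open); "grasp_force": force on a finger pad.
Only numpy, scipy, OpenCV 4.12 (cv2) and the standard library are available. Lean on these libraries where they do the work, as an engineer would, in place of code of your own. Each camera call takes 0.05 s, during which the arm holds its last target. There are 200 camera calls.

## Working session

There is one attempt and no reset: what is moved stays moved. The work goes in short steps, Python scripts to look and compute and a shell command to move; the robot and the scene stay as the last step left them, time stands still between calls to the robot, and variables do not carry over. Pictures are saved under pics/ and viewed, at most 10 in all, crops included, and the job is handed in when it is done.

```bash
ls; mkdir -p pics
cat > h.py <<'E'
import numpy as np, cv2
from workcell import manip, eyes, job
def snap(n):
    p,d=eyes.camera(n); return p,d,eyes.camera_params(n)
def save(n,p): cv2.imwrite('pics/'+n+'.png',cv2.cvtColor(p,cv2.COLOR_RGB2BGR))
def pts(d,c):
    v,u=np.mgrid[:d.shape[0],:d.shape[1]]
    P=np.stack([(u-c['cx'])/c['fx']*d,(v-c['cy'])/c['fy']*d,d],-1)
    W=np.array(c['world_from_camera']); return P@W[:3,:3].T+W[:3,3]
def ray(u,v,z,c):
    W=np.array(c['world_from_camera']); r=W[:3,:3]@[(u-c['cx'])/c['fx'],(v-c['cy'])/c['fy'],1]
    return W[:3,3]+r*(z-W[2,3])/r[2]
E
python3 - <<'E'
from h import *
for n in('top','side'):
    p,d,c=snap(n); save(n+'0',p); np.savez('pics/'+n+'0.npz',p=p,d=d); print(n,np.round(c['world_from_camera'],3).tolist(),c['fx'],(d>0).mean())
print(manip.get_obs(),manip.hold_point_z)
E
```

```text
pics
top [[-0.027, -0.993, 0.116, 0.437], [-0.999, 0.024, -0.028, 0.016], [0.025, -0.117, -0.993, 1.162], [0.0, 0.0, 0.0, 1.0]] 416.8936460948009 0.99608203125
side [[-0.96, -0.184, 0.209, 0.3], [-0.279, 0.638, -0.717, 0.819], [-0.002, -0.747, -0.664, 0.889], [0.0, 0.0, 0.0, 1.0]] 417.22817679911776 0.9959296875
{'clock': 0.1, 'joint_pos': array([ 1.3004062 ,  0.3328027 , -0.06472956,  1.46083916,  0.02162356,
        1.34989846, -0.0884747 ]), 'joint_velocities': array([-0.00061359, -0.00225358, -0.00033642, -0.00413193,  0.00061979,
       -0.00108359, -0.0002941 ]), 'tau': array([ 1.11363843e-03, -6.26752067e+01,  4.93282790e-02, -3.92434144e+01,
        1.63316948e-02,  6.92588932e-03,  2.87483454e-05]), 'position': array([ 0.1532156 , -0.60559125,  0.23060798]), 'ee_rot': array([ 9.92329851e-01,  1.23616647e-01, -1.11567679e-04, -6.15535503e-04]), 'ft_force': array([ 0.27874926, -1.30712336, -0.14837905]), 'torque': array([0.02273939, 0.00500256, 0.0348953 ]), 'grasp_force': 0.0, 'grip_width': 1.0018759033522664} 0.0187
```

View pics/top0.png

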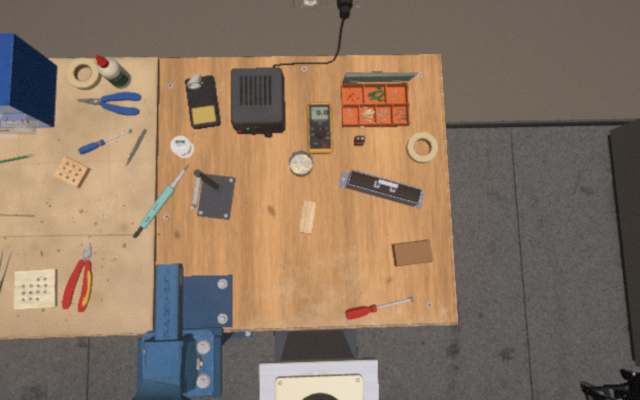

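View pics/side0.png

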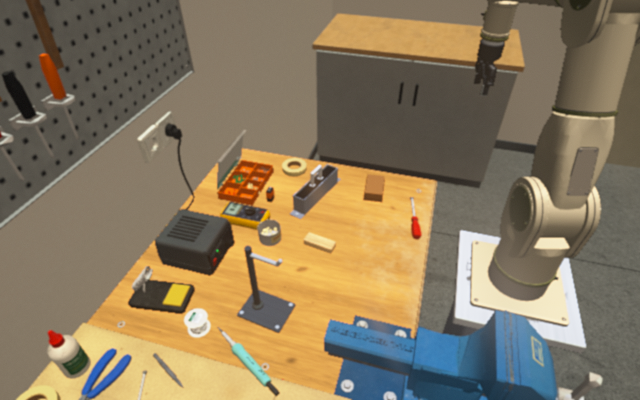

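Top view: the sleeve with the case is at about (383,188), tilted. The stand base is at (215,197), with its post and hook near (200,175)–(196,205). The tin is at (301,163), the offcut at (308,217) and the cork block at (412,253). The open bench lies around (310,260). The side view confirms this layout.

Run:
```python
from h import *
out={}
for n in('top','side'):
    f=np.load(f'pics/{n}0.npz'); p,d=f['p'],f['d']; c=eyes.camera_params(n); X=pts(d,c); out[n]=X
    def sel(zl,zh,x0,x1,y0,y1): return (X[...,2]>zl)&(X[...,2]<zh)&(X[...,0]>x0)&(X[...,0]<x1)&(X[...,1]>y0)&(X[...,1]<y1)
    def rep(name,m,a=None):
        q=X[m]; 
        if len(q)<4: print(n,name,len(q)); return
        r=cv2.minAreaRect(q[:,:2].astype(np.float32)); print(n,name,len(q),'med',np.round(np.median(q,0),4),'rect',np.round(r[0],4),np.round(r[1],4),round(r[2],1))
    S=(.35,.75,-.35,-.02)
    for nm,m in (('sleeve rim',sel(.045,.075,*S)),('handle',sel(.09,.12,*S)),('stand hi',sel(.19,.235,.35,.75,.15,.45)),('stand mid',sel(.03,.18,.35,.75,.15,.45))): rep(nm,m)
    # colour-blob list of elevated things
    m=sel(.012,.3,.25,.75,-.35,.45).astype(np.uint8); k,l,s,ce=cv2.connectedComponentsWithStats(m)
    for i in range(1,k):
        if s[i,4]>15: rep('blob%s'%np.round(ce[i]),l==i)
f=np.load('pics/top0.npz')['p'];g=np.load('pics/side0.npz')['p']
a=cv2.resize(f[145:235,330:440],None,fx=3.6,fy=3.6,interpolation=3); b=cv2.resize(f[150:240,170:280],None,fx=3.6,fy=3.6,interpolation=3)
e=cv2.resize(g[145:225,280:390],None,fx=3.6,fy=3.6,interpolation=3); h=cv2.resize(g[240:330,220:330],None,fx=3.6,fy=3.6,interpolation=3)
e=cv2.copyMakeBorder(e,0,324-e.shape[0],0,0,0)
im=np.vstack([np.hstack([a,b]),np.hstack([e,h])]); im=cv2.resize(im,(740,600)); save('crop',im); print(im.shape)
```

```text
top sleeve rim 1157 med [ 0.6103 -0.1861  0.0604] rect [ 0.6591 -0.2014] [0.2029 0.1399] 73.4
top handle 98 med [ 0.6127 -0.1896  0.1092] rect [ 0.6129 -0.19  ] [0.0517 0.0112] 72.3
top stand hi 213 med [0.5996 0.272  0.2057] rect [0.591  0.2741] [0.0154 0.0917] 79.8
top stand mid 1443 med [0.4113 0.36   0.1322] rect [0.5511 0.3652] [0.1649 0.3967] 75.1
top blob[359. 141.] 59 med [ 0.7429 -0.1303  0.0403] rect [ 0.7455 -0.13  ] [0.0087 0.0256] 0.6
top blob[314. 149.] 451 med [ 0.7253 -0.0061  0.0331] rect [0.7163 0.0084] [0.059  0.1374] 34.3
top blob[422. 151.] 364 med [ 0.714  -0.3066  0.0195] rect [ 0.7187 -0.3085] [0.0819 0.0614] 89.1
top blob[181. 147.] 212 med [0.7357 0.359  0.0428] rect [0.7345 0.3613] [0.0308 0.052 ] 0.4
top blob[163. 269.] 3635 med [0.3751 0.3787 0.1185] rect [0.5001 0.3905] [0.1189 0.4998] 90.0
top blob[300. 169.] 148 med [0.671  0.0371 0.0182] rect [0.6735 0.0345] [0.0603 0.0379] 77.8
top blob[204. 185.] 377 med [0.6219 0.2675 0.2021] rect [0.5954 0.2755] [0.0294 0.0983] 73.8
top blob[384. 187.] 1423 med [ 0.609  -0.187   0.0603] rect [ 0.6127 -0.1901] [0.1
[... 1494 characters left out ...]
539  0.0216] [0.0381 0.0907] 79.7
side blob[256. 273.] 613 med [0.622  0.2764 0.1621] rect [0.5925 0.2722] [0.0258 0.0984] 87.2
side blob[198. 321.] 327 med [0.733  0.3693 0.0415] rect [0.7331 0.3643] [0.0337 0.0533] 0.0
side blob[368. 346.] 3186 med [0.3329 0.3784 0.1341] rect [0.3367 0.3176] [0.173  0.1491] 0.1
side blob[231. 360.] 919 med [0.614  0.4395 0.0212] rect [0.6388 0.4099] [0.0801 0.2214] 90.0
side blob[307. 389.] 441 med [0.4423 0.4432 0.0189] rect [0.4384 0.4433] [0.1801 0.0137] 0.8
side blob[347. 384.] 40 med [0.3636 0.409  0.0169] rect [0.3639 0.4092] [0.0131 0.0128] 60.6
side blob[390. 396.] 51 med [0.272  0.4076 0.016 ] rect [0.2708 0.4065] [0.0229 0.0149] 8.5
(600, 740, 3)
```

View pics/crop.png

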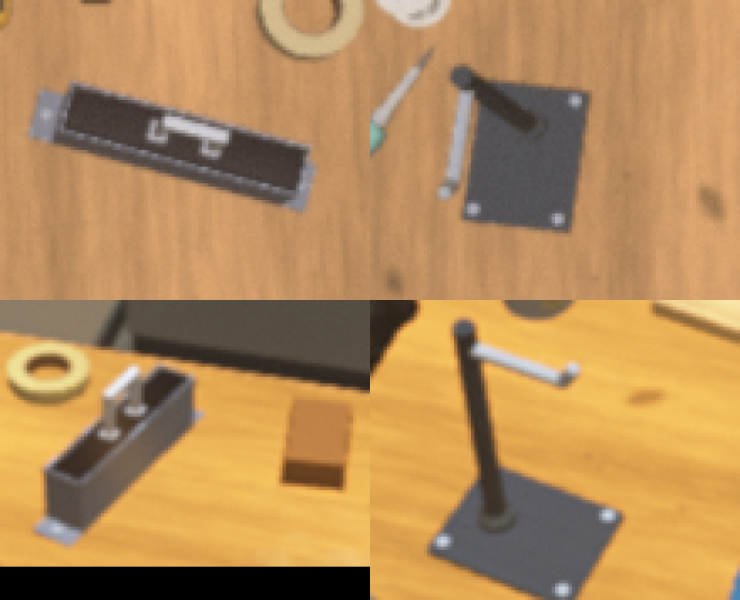

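Top row: the case sits in the sleeve with its handle showing at yaw about -17°. The hook arm runs from the post at (462,75) to the tip at (445,190), so the stand yaw is about -10°. The bottom row (side view) agrees. The handle is at about (0.6125,-0.189) and the hook seat at about (0.584,0.276). The clear patch is in front of the offcut, around (0.44,0.02).

```bash
python3 -m crank '[[[4,3.28,2.97,0,0,0,4.19],[4,3.28,2.97,0,0,0,4.19],[4,3.28,2.97,0,0,0,4.19],[4,3.28,2.97,0,0,0,4.19],[4,3.28,2.97,0,0,0,4.19],[4,3.28,2.97,0,0,0,4.19],[4,3.28,2.97,0,0,0,4.19],[4,3.28,2.97,0,0,0,4.19],[4,3.28,2.97,0,0,0,4.19],[4,3.28,2.97,0,0,0,4.19],[4,3.28,2.97,0,0,0,4.19],[4,3.28,2.97,0,0,0,4.19],[4,3.28,2.97,0,0,0,4.19],[4,3.28,2.97,0,0,0,4.19],[4,0,0,0,0,0,0],[4,0,0,0,0,0,0]]]' 30
```

```text
clock: 2.1
position: [0.6121, -0.1906, 0.2308]
ee_rot: [0.805, 0.594, -0.0, -0.0]
ft_force: [0.6, -0.6, -0.6]
grip_width: 0.471
grasp_force: 0.0
```

```bash
python3 -m crank '[[[4,0.0,0.1,-2.4,0,0,0],[4,0,0,-2.4,0,0,0],[4,0,0,-2.4,0,0,0],[4,0,0,-2.4,0,0,0],[4,0,0,-2.4,0,0,0],[4,0,0,-2.4,0,0,0],[4,0,0,0,0,0,0],[4,0,0,0,0,0,0]]]' 30; python3 -m crank '[[[0,0,0,0,0,0,0],[0,0,0,0,0,0,0],[0,0,0,0,0,0,0],[0,0,0,0,0,0,0],[0,0,0,0,0,0,0],[0,0,0,0,0,0,0],[0,0,0,0,0,0,0],[0,0,0,0,0,0,0]]]' 60
```

```text
clock: 3.1
position: [0.6126, -0.1901, 0.0885]
ee_rot: [0.805, 0.593, 0.0, 0.001]
ft_force: [0.2, -0.9, 0.8]
grip_width: 0.473
grasp_force: 0.0
clock: 4.1
position: [0.6129, -0.1894, 0.0885]
ee_rot: [0.805, 0.594, 0.0, 0.001]
ft_force: [-1.9, 0.2, 6.5]
grip_width: 0.102
grasp_force: 59.2
```

```bash
python3 -m crank '[[[0,0,0,0.5,0,0,0],[0,0,0,1,0,0,0],[0,0,0,1,0,0,0],[0,0,0,1,0,0,0],[0,0,0,0,0,0,0]]]' 60; python3 -m crank '[[[0,0,0,1,0,0,0],[0,0,0,1,0,0,0],[0,0,0,1,0,0,0],[0,0,0,1,0,0,0],[0,0,0,1,0,0,0],[0,0,0,1,0,0,0],[0,0,0,1,0,0,0],[0,0,0,1,0,0,0],[0,0,0,0,0,0,0],[0,0,0,0,0,0,0]]]'
python3 - <<'E'
from h import *
for n in('top','side'):
    p,d,c=snap(n); save(n+'1',p)
    if n=='side': save('s1c',cv2.resize(p[40:240,200:460],None,fx=2.5,fy=2.5))
E
```

```text
clock: 4.72
position: [0.6131, -0.1893, 0.1236]
ee_rot: [0.805, 0.594, 0.001, 0.001]
ft_force: [0.2, -0.7, -4.0]
grip_width: 0.101
grasp_force: 58.7
clock: 5.98
position: [0.6123, -0.1891, 0.202]
ee_rot: [0.805, 0.594, -0.0, -0.0]
ft_force: [0.1, -0.2, -3.0]
grip_width: 0.101
grasp_force: 58.7
```

View pics/s1c.png

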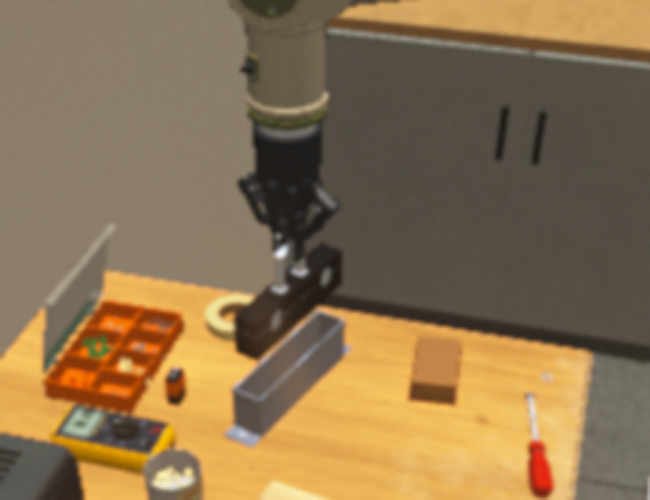

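The case is clear of the sleeve and hanging level: the body is at (290,300) in the crop and the empty sleeve at (290,375). I'll carry it to the clear patch next.

```bash
python3 -m crank '[[[0,-2.15,2.61,0,0,0,2.15],[0,-2.15,2.61,0,0,0,2.15],[0,-2.15,2.61,0,0,0,2.15],[0,-2.15,2.61,0,0,0,2.15],[0,-2.15,2.61,0,0,0,2.15],[0,-2.15,2.61,0,0,0,2.15],[0,-2.15,2.61,0,0,0,2.15],[0,-2.15,2.61,0,0,0,2.15],[0,0,0,0,0,0,0],[0,0,0,0,0,0,0],[0,0,0,-1.8,0,0,0],[0,0,0,-1.8,0,0,0],[0,0,0,-1.8,0,0,0],[0,0,0,-1.8,0,0,0],[0,0,0,-1.8,0,0,0],[0,0,0,-1.8,0,0,0],[0,0,0,-0.4,0,0,0],[0,0,0,0,0,0,0],[0,0,0,0,0,0,0]]]'
```

```text
clock: 8.45
position: [0.4411, 0.0195, 0.091]
ee_rot: [0.707, 0.707, 0.0, 0.0]
ft_force: [-0.9, -0.2, -2.9]
grip_width: 0.106
grasp_force: 58.8
```

```bash
python3 -m crank '[[[0,0,0,-0.3,0,0,0],[0,0,0,-0.2,0,0,0],[0,0,0,-0.1,0,0,0],[0,0,0,0,0,0,0],[0,0,0,0,0,0,0]]]'
```

```text
clock: 9.07
position: [0.4406, 0.0197, 0.0844]
ee_rot: [0.707, 0.707, 0.0, 0.0]
ft_force: [0.1, 0.5, -2.3]
grip_width: 0.105
grasp_force: 58.9
```

```bash
python3 -m crank '[[[0,0,0,-0.1,0,0,0],[0,0,0,0,0,0,0],[0,0,0,0,0,0,0]]]'
```

```text
clock: 9.45
position: [0.4414, 0.0197, 0.0844]
ee_rot: [0.707, 0.707, 0.0, 0.001]
ft_force: [-1.5, -0.4, 9.8]
grip_width: 0.104
grasp_force: 60.6
```

```bash
python3 -m crank '[[[4,0,0,0.1,0,0,0],[4,0,0,0,0,0,0],[4,0,0,0,0,0,0],[4,0,0,0,0,0,0],[4,0,0,1,0,0,0],[4,0,0,2,0,0,0],[4,0,0,2.5,0,0,0],[4,0,0,2.5,0,0,0],[4,0,0,2.5,0,0,0],[4,0,0,2.5,0,0,0],[5.5,0,-4,0,0,0,0],[5.5,0,-4,0,0,0,0],[5.5,0,0,0,0,0,0],[5.5,0,0,0,0,0,0]]]'
cat > m.py <<'E'
from h import *
def rep(x0,x1,y0,y1,bands,tag=None):
    for n in('top','side'):
        p,d,c=snap(n); X=pts(d,c)
        if tag: save(tag+n,p)
        for zl,zh in bands:
            q=X[(X[...,2]>zl)&(X[...,2]<zh)&(X[...,0]>x0)&(X[...,0]<x1)&(X[...,1]>y0)&(X[...,1]<y1)]
            if len(q)<4: print(n,zl,len(q)); continue
            r=cv2.minAreaRect(q[:,:2].astype(np.float32)); print(n,zl,zh,len(q),np.round(np.median(q,0),4),np.round(r[0],4),np.round(r[1],4),round(r[2],1))
E
python3 -c "
from m import *
rep(.38,.5,-.12,.16,[(.045,.065),(.095,.115)],'p2')
p=cv2.imread('pics/p2top.png')[150:330,230:420];q=cv2.imread('pics/p2side.png')[150:330,300:490]
cv2.imwrite('pics/p2.png',cv2.resize(cv2.hconcat([p,q]),None,fx=2,fy=2))"
```

```text
clock: 11.2
position: [0.4406, -0.0596, 0.2148]
ee_rot: [0.707, 0.708, 0.0, 0.0]
ft_force: [-0.1, 0.1, -0.3]
grip_width: 0.642
grasp_force: 0.0
top 0.045 0.065 621 [0.4415 0.0511 0.0566] [0.4415 0.0421] [0.14   0.0339] 89.8
top 0.095 0.115 79 [0.4415 0.0196 0.1066] [0.4409 0.0184] [0.0477 0.0075] 88.5
side 0.045 0.065 548 [0.4364 0.0503 0.0553] [0.44   0.0212] [0.1945 0.0345] 89.9
side 0.095 0.115 65 [0.4395 0.0249 0.1051] [0.4402 0.0218] [0.0103 0.0536] 0.5
```

View pics/p2.png

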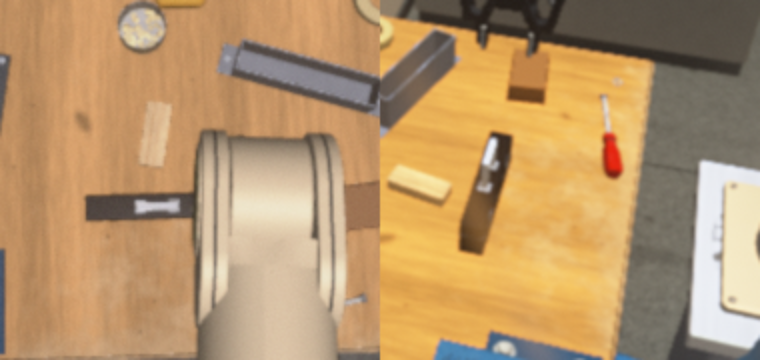

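The case is standing upright on the clear patch, in the left panel at (145,205), at (0.441,0.020) with yaw about 0, and the sleeve is empty. Next I'll take the -y end, 80 mm from the middle.

```bash
python3 -m crank '[[[5.5,0.05,0,-2.45,0,0,0],[5.5,0,0,-2.45,0,0,0],[5.5,0,0,-2.45,0,0,0],[5.5,0,0,-2.45,0,0,0],[5.5,0,0,-2.45,0,0,0],[5.5,0,0,-2.45,0,0,0],[5.5,0,0,-2.45,0,0,0],[5.5,0,0,-2.45,0,0,0],[5.5,0,0,0,0,0,0],[5.5,0,0,0,0,0,0]]]'; python3 -m crank '[[[2.5,0,0,0,0,0,0],[2.5,0,0,0,0,0,0],[2,0,0,0,0,0,0],[2,0,0,0,0,0,0],[2,0,0,0,0,0,0],[2,0,0,0,0,0,0],[2,0,0,0,0,0,0]]]' 110
```

```text
clock: 12.55
position: [0.4416, -0.0598, 0.0192]
ee_rot: [0.706, 0.708, 0.0, 0.0]
ft_force: [-0.6, 0.3, -0.1]
grip_width: 0.648
grasp_force: 0.0
clock: 13.42
position: [0.4418, -0.0604, 0.0196]
ee_rot: [0.707, 0.708, 0.0, 0.001]
ft_force: [-2.2, 0.8, 8.3]
grip_width: 0.382
grasp_force: 109.0
```

```bash
python3 -m crank '[[[2,0,0,0.6,0,0,0],[2,0,0,1.5,0,0,0],[2,0,0,2.2,0,0,0],[2,0,0,2.2,0,0,0],[2,0,0,2.2,0,0,0],[2,0,0,2.2,0,0,0],[2,0,0,2.2,0,0,0],[2,0,0,0,0,0,0],[2,0,0,0,0,0,0]]]'; python3 -c "
from m import *
rep(.38,.5,-.12,.16,[(.17,.2),(.22,.25)],'p3')
p=cv2.imread('pics/p3side.png')[100:330,290:520]
cv2.imwrite('pics/p3.png',cv2.resize(p,None,fx=2.5,fy=2.5))"
```

```text
clock: 14.55
position: [0.4406, -0.0603, 0.1489]
ee_rot: [0.707, 0.707, -0.0, -0.0]
ft_force: [0.1, -0.1, -3.5]
grip_width: 0.385
grasp_force: 109.5
top 0.17 0.2 743 [0.4407 0.0543 0.1854] [0.4408 0.0459] [0.034  0.1333] 0.4
top 0.22 0.25 104 [0.4412 0.0169 0.2352] [0.4416 0.0192] [0.0487 0.0088] 88.5
side 0.17 0.2 724 [0.4353 0.0425 0.1841] [0.427 0.02 ] [0.0904 0.1908] 11.3
side 0.22 0.25 428 [ 0.4398 -0.0469  0.2351] [ 0.4403 -0.012 ] [0.121 0.12 ] 89.6
```

View pics/p3.png

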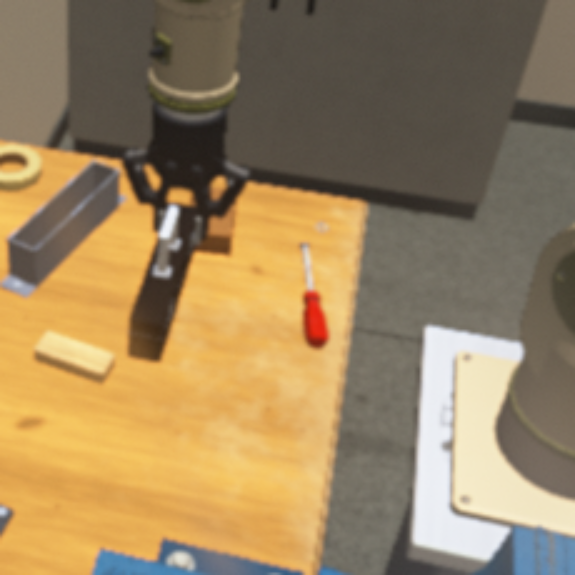

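The case is held by its -y end and is level: its top is at 0.185 as expected and the handle, at (170,240), is free. I'll move it to just in front of the hook.

```bash
python3 -m crank '[[[2,0.3,2.28,0.15,0,0,-0.833],[2,0.3,2.28,0,0,0,-0.833],[2,0.3,2.28,0,0,0,-0.833],[2,0.3,2.28,0,0,0,-0.833],[2,0.3,2.28,0,0,0,-0.833],[2,0.3,2.28,0,0,0,-0.833],[2,0.3,2.28,0,0,0,-0.833],[2,0.3,2.28,0,0,0,-0.833],[2,0.3,2.28,0,0,0,-0.833],[2,0.3,2.28,0,0,0,-0.833],[2,0.3,2.28,0,0,0,-0.833],[2,0.3,2.28,0,0,0,-0.833],[2,0,0,0,0,0,0],[2,0,0,0,0,0,0],[2,0,0,0,0,0,0]]]'; python3 -c "
from m import *
rep(.4,.545,.13,.42,[(.165,.2),(.222,.25)],'p4')
p=cv2.imread('pics/p4side.png')[150:330,180:400];q=cv2.imread('pics/p4top.png')[140:320,130:350]
cv2.imwrite('pics/p4.png',cv2.resize(cv2.hconcat([p,q]),None,fx=1.8,fy=1.8))"
```

```text
clock: 16.52
position: [0.477, 0.2122, 0.1505]
ee_rot: [0.766, 0.643, -0.0, 0.0]
ft_force: [0.4, 0.1, -2.8]
grip_width: 0.384
grasp_force: 109.3
top 0.165 0.2 4 [0.5012 0.1954 0.1824] [0.4985 0.1953] [0.015 0.002] 7.7
top 0.222 0.25 60 [0.529  0.1956 0.2435] [0.5324 0.2012] [0.0253 0.0223] 77.0
side 0.165 0.2 1412 [0.4876 0.3116 0.186 ] [0.5028 0.29  ] [0.1896 0.0922] 70.9
side 0.222 0.25 554 [0.4878 0.2289 0.2365] [0.4852 0.2599] [0.1197 0.1321] 79.8
```

View pics/p4.png

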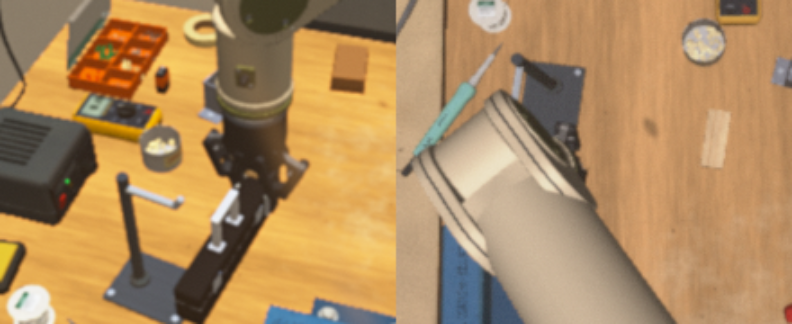

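Left panel: the case is level, its handle at (228,218) and the hook tip at (178,203) ahead of it. The top view is blocked by the arm, so I'll compare handle and hook in the side view alone.

```bash
cat > hk.py <<'E'
from h import *
p,d,c=snap('side'); X=pts(d,c)
a=np.radians(-10); R=np.array([[np.cos(a),np.sin(a)],[-np.sin(a),np.cos(a)]])
s=np.array([.584,.277])
L=(X[...,:2]-s)@R.T; z=X[...,2]; li=p.min(-1)>90
b=li&(z>.2)&(z<.26)&(L[...,0]>-.15)&(L[...,0]<.05)&(abs(L[...,1])<.045)
k,l,st,ce=cv2.connectedComponentsWithStats(b.astype(np.uint8))
for i in range(1,k):
    if st[i,4]>10:
        q=np.c_[L,z][l==i]; print(ce[i].round(),st[i,4],'lo',np.percentile(q,3,0).round(4),'hi',np.percentile(q,97,0).round(4),'med',np.median(q,0).round(4))
E
python3 hk.py
```

```text
Traceback (most recent call last):
  File "hk.py", line 10, in <module>
    q=np.c_[L,z][l==i]; print(ce[i].round(),st[i,4],'lo',np.percentile(q,3,0).round(4),'hi',np.percentile(q,97,0).round(4),'med',np.median(q,0).round(4))
      ~~~~~^^^^^
ValueError: all the input arrays must have same number of dimensions, but the array at index 0 has 3 dimension(s) and the array at index 1 has 2 dimension(s)
```

```bash
sed -i 's/np.c_\[L,z\]/np.dstack([L,z])/' hk.py; python3 hk.py
```

```text
[248. 246.] 11 lo [ 0.0397 -0.0061  0.2186] hi [0.0492 0.0038 0.2216] med [ 0.047  -0.0023  0.2203]
[266. 259.] 139 lo [-0.0387 -0.0041  0.2007] hi [0.0366 0.005  0.2181] med [-0.0019  0.0015  0.2045]
[304. 268.] 201 lo [-0.1004 -0.0231  0.203 ] hi [-0.0907  0.0253  0.2379] med [-0.0968  0.0064  0.2339]
```

```bash
python3 -m crank '[[[2,0.94,-0.165,0,0,0,0],[2,0.94,-0.165,0,0,0,0],[2,0.94,-0.165,0,0,0,0],[2,0.94,-0.165,0,0,0,0],[2,0.94,-0.165,0,0,0,0],[2,0.94,-0.165,0,0,0,0],[2,0,0,0,0,0,0],[2,0,0,0,0,0,0]]]'; python3 -m crank '[[[2,0.94,-0.165,0,0,0,0],[2,0.94,-0.165,0,0,0,0],[2,0.94,-0.165,0,0,0,0],[2,0.94,-0.165,0,0,0,0],[2,0,0,0,0,0,0],[2,0,0,0,0,0,0]]]'; python3 hk.py
```

```text
clock: 17.73
position: [0.5331, 0.2036, 0.1508]
ee_rot: [0.766, 0.643, -0.0, -0.0]
ft_force: [0.3, -0.7, -3.2]
grip_width: 0.381
grasp_force: 109.4
clock: 18.48
position: [0.5708, 0.197, 0.1507]
ee_rot: [0.766, 0.643, -0.0, -0.0]
ft_force: [-0.3, -0.5, -3.0]
grip_width: 0.383
grasp_force: 109.5
[266. 256.] 322 lo [-0.0359 -0.0227  0.2007] hi [0.0337 0.0259 0.238 ] med [-0.0034  0.0019  0.2169]
[248. 247.] 13 lo [ 0.0397 -0.0064  0.2184] hi [0.0498 0.0065 0.2221] med [ 0.047  -0.0018  0.22  ]
```

```bash
python3 -m crank '[[[2,0,0,-0.6,0,0,0],[2,0,0,-0.6,0,0,0],[2,0,0,-0.6,0,0,0],[2,0,0,-0.2,0,0,0],[2,0,0,0,0,0,0],[2,0,0,0,0,0,0]]]';python3 -m crank '[[[2,0,0,-0.1,0,0,0],[2,0,0,0,0,0,0],[2,0,0,0,0,0,0]]]'
```

```text
clock: 19.27
position: [0.5711, 0.1968, 0.131]
ee_rot: [0.766, 0.643, 0.0, 0.0]
ft_force: [0.7, 0.0, -3.0]
grip_width: 0.384
grasp_force: 109.5
clock: 19.65
position: [0.571, 0.1968, 0.1299]
ee_rot: [0.766, 0.643, 0.0, 0.0]
ft_force: [-0.2, -1.2, -2.6]
grip_width: 0.382
grasp_force: 109.5
```

```bash
python3 -m crank '[[[2,0,0,-0.1,0,0,0],[2,0,0,0,0,0,0],[2,0,0,0,0,0,0]]]';python3 -m crank '[[[2,0,0,-0.1,0,0,0],[2,0,0,0,0,0,0],[2,0,0,0,0,0,0]]]'
```

```text
clock: 20.02
position: [0.5711, 0.1968, 0.1289]
ee_rot: [0.766, 0.643, 0.0, 0.0]
ft_force: [0.6, 0.1, -2.6]
grip_width: 0.382
grasp_force: 109.5
clock: 20.4
position: [0.5713, 0.1971, 0.1283]
ee_rot: [0.766, 0.643, 0.0, 0.0]
ft_force: [-0.5, 0.2, 2.5]
grip_width: 0.385
grasp_force: 110.2
```

```bash
python3 -m crank '[[[3.3,0,0,0,0,0,0],[3.5,0,0,0,0,0,0],[3.7,0,0,0,0,0,0],[4,0,0,0,0,0,0],[4.5,0,0,0,0,0,0],[5.5,0,0,0,0,0,0],[5.5,0,0,0,0,0,0],[5.5,0,0,0,0,0,0]]]' 20;python3 -m crank '[[[5.5,0,0,1,0,0,0],[5.5,0,0,1,0,0,0],[5.5,0,0,1,0,0,0],[5.5,0,0,1.5,0,0,0],[5.5,0,0,1.5,0,0,0],[5.5,0,0,2,0,0,0],[5.5,-2,-2,2,0,0,0],[5.5,-3,-4,1,0,0,0],[5.5,-3,-4,0,0,0,0],[5.5,-3,-4,0,0,0,0],[5.5,-3,-4,0,0,0,0],[5.5,0,-4,0,0,0,0],[5.5,0,-4,0,0,0,0],[5.5,0,0,0,0,0,0],[5.5,0,0,0,0,0,0],[5.5,0,0,0,0,0,0],[5.5,0,0,0,0,0,0],[5.5,0,0,0,0,0,0]]]'
cat > fin.py <<'E'
import sys
from h import *
a=np.radians(-10); R=np.array([[np.cos(a),np.sin(a)],[-np.sin(a),np.cos(a)]])
for n in('top','side'):
    p,d,c=snap(n); save(sys.argv[1]+n,p); X=pts(d,c)
    L=(X[...,:2]-[.584,.277])@R.T; z=X[...,2]
    m=(z>.15)&(z<.18)&(abs(L[...,0])<.03)&(abs(L[...,1])<.1)&(p.max(-1)<110)
    q=np.c_[L[m],z[m]]
    if n=='side': q=q[q[:,2]>.155]
    for lo,hi in((-.095,-.06),(-.06,-.03),(.03,.06),(.06,.095)):
        t=q[(q[:,1]>lo)&(q[:,1]<hi)]; print(n,lo,len(t),np.median(t,0).round(4) if len(t) else '', np.percentile(t[:,2],90).round(4) if len(t) else '')
    if len(q)>10:
        r=cv2.minAreaRect(q[:,:2].astype(np.float32)); print(np.round(r[0],4),np.round(r[1],4),r[2])
E
python3 fin.py f1
python3 -c "
import cv2
p=cv2.imread('pics/f1side.png')[190:340,180:380];q=cv2.imread('pics/f1top.png')[130:280,130:330]
cv2.imwrite('pics/f1.png',cv2.resize(cv2.hconcat([p,q]),None,fx=2,fy=2))"
```

```text
clock: 21.4
position: [0.571, 0.1968, 0.1278]
ee_rot: [0.766, 0.643, 0.0, 0.0]
ft_force: [-0.3, 0.3, 0.7]
grip_width: 0.642
grasp_force: 0.0
clock: 23.65
position: [0.4311, -0.0628, 0.2379]
ee_rot: [0.765, 0.644, 0.0, 0.0]
ft_force: [0.2, -0.2, -0.2]
grip_width: 0.642
grasp_force: 0.0
top -0.095 207 [ 0.001  -0.077   0.1654] 0.1678
top -0.06 183 [ 0.0011 -0.0451  0.1654] 0.168
top 0.03 150 [-0.0026  0.0467  0.165 ] 0.167
top 0.06 184 [-0.0004  0.0757  0.1647] 0.1675
[ 0.0015 -0.0027] [0.0347 0.1901] 0.4618770480155945
side -0.095 148 [-0.003  -0.0748  0.1645] 0.1662
side -0.06 97 [-0.0035 -0.0503  0.1642] 0.1662
side 0.03 192 [-0.0034  0.0444  0.1641] 0.1661
side 0.06 251 [-0.0037  0.0793  0.164 ] 0.1658
[-0.0008  0.0023] [0.0345 0.1879] 0.9479567408561707
```

View pics/f1.png

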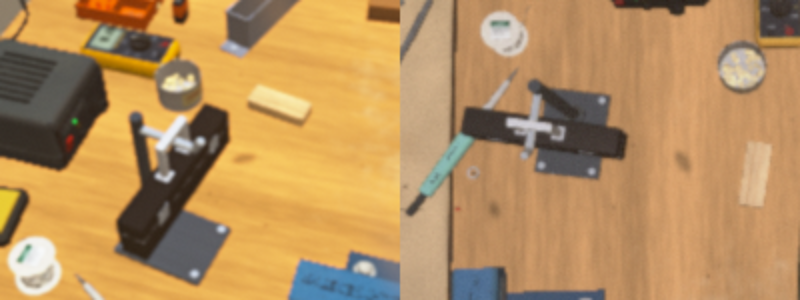

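The case hangs by its handle on the hook in both panels, at (175,145) and (535,130), level to within about 0.3°. The tin and the offcut look undisturbed. I'll wait for any rocking to die out, recheck and hand in.

```bash
python3 -m crank '[[[5.5,0,0,0,0,0,0],[5.5,0,0,0,0,0,0],[5.5,0,0,0,0,0,0],[5.5,0,0,0,0,0,0],[5.5,0,0,0,0,0,0],[5.5,0,0,0,0,0,0],[5.5,0,0,0,0,0,0],[5.5,0,0,0,0,0,0],[5.5,0,0,0,0,0,0],[5.5,0,0,0,0,0,0],[5.5,0,0,0,0,0,0],[5.5,0,0,0,0,0,0],[5.5,0,0,0,0,0,0],[5.5,0,0,0,0,0,0],[5.5,0,0,0,0,0,0],[5.5,0,0,0,0,0,0],[5.5,0,0,0,0,0,0],[5.5,0,0,0,0,0,0],[5.5,0,0,0,0,0,0],[5.5,0,0,0,0,0,0]]]' >/dev/null; python3 fin.py f2 && python3 -c "
from workcell import job; print(job.hand_in())"
```

```text
top -0.095 211 [ 0.0011 -0.0769  0.1655] 0.1678
top -0.06 175 [ 0.0007 -0.0453  0.1653] 0.1683
top 0.03 151 [-0.0022  0.047   0.1653] 0.1676
top 0.06 185 [-0.0007  0.0757  0.1651] 0.1671
[ 0.0014 -0.0029] [0.0345 0.1897] 0.4533628225326538
side -0.095 143 [-0.0028 -0.0761  0.1645] 0.1664
side -0.06 99 [-0.0044 -0.0506  0.1643] 0.166
side 0.03 192 [-0.003   0.0446  0.1643] 0.166
side 0.06 254 [-0.0038  0.0792  0.164 ] 0.1661
[-0.0011  0.0017] [0.0342 0.1874] 0.4442911744117737
the job is handed in; nothing more can be done
None
```

The job is handed in: the case was drawn out of the sleeve, stood on the clear bench and released, and now hangs by its handle on the hook, level and at rest, with the robot clear of it and the tin, offcut and sanding block not touched.

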